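# Balance the vibration logger on the bell jar

### The job

Pull the orange vibration logger out of its sloping charging dock and balance it, right way up and level, on the middle of the domed top of the glass bell jar with the blue base, so that it stays there on its own. Set it down gently, because the jar is glass; do not touch the red-based jar, and leave the flask, the stand and the glass dish where they are.

Things in the scene. Friction and masses are not known exactly. Their poses are not given: they have to be found in the camera images.
- logger: Loose orange flat box, 52 (its x) by 160 (y) by 28 mm (z), 0.17 to 0.35 kg, balanced about its middle. Origin: centre of its flat underside; z points out of the top (grey display, two grey keys). Under its ends, at y = +-60 mm, are two connectors, 22 (x) by 10 mm (y), 14.5 mm deep, with a ridge outwards to y = +-67.5. At the start it is plugged into the dock, underside flush on the sloping face.
- dock: Fixed charging dock: white wedge with a black face, footprint 125 by 200 mm. Origin: centre of its underside. At yaw 0 the face looks up and towards the robot, tipped 30 degrees (0.524 rad) from level: the line out of it is (-0.5, 0, 0.866) in the dock's frame, up-slope is (0.866, 0, 0.5). The face is 100 mm up the slope by 200 mm; only the logger stands out of it.
- dock_face (a point): Middle of the dock's face, 90 mm above the bench, where the docked logger's origin lies; the logger's x then points up the slope, y level, z out of the face. Site axes are the dock's (z vertical). The logger comes out straight along its z; sprung detents give way at about 5 to 15 N, and the connectors are free after 15 mm.
- jar_blue: Fixed glass bell jar on a blue round base (172 mm across, 20 mm high). Glass: 150 mm across, straight to 75 mm above the bench, then a hemispherical top of 75 mm radius, in all 150 mm high. A brass nipple on the base points to -x at yaw 0, to 98 mm from the axis, below 20 mm. Origin: centre of its underside.
- jar_blue_crown (a point): Highest point of the blue-based jar's dome, 150 mm above the bench.
- jar_red: Bell jar like the other but on a red base; not to be touched. Origin: centre of its underside.
- jar_red_crown (a point): Highest point of the red-based jar's dome, 150 mm above the bench.
- flask: Loose conical glass flask, 92 mm across the foot, with a white porcelain funnel (80 mm across) on top, 226 mm high in all, 0.5 kg. Origin: centre of its underside.
- stand: Loose laboratory stand, 1.8 kg: upright steel rod 12 mm thick and 412 mm high, on a grey base plate 130 by 80 by 14 mm; at 320 mm height a clamp reaches out 95 mm to -x of its own frame, 30 mm wide. Origin: on the rod's axis, at the bench; the base plate runs from x = -10 to +120 mm.
- dish: Loose low glass dish, 90 mm across, 48 mm high. Origin: centre of its underside.
Mind the look-alikes: they are no part of the job. Of the things like the logger, leave any that is pink or turquoise; of the rest the larger one is meant.

How it is judged:
On the way:
1. the logger is out of the dock, clear of its face by at least 40 mm (distance between logger and dock_face above 0.04 m), for 0.1 s.
At the end, for the whole second after the job is handed in: The logger rests on the blue-based jar alone, right way up, the middle of its underside within 20 mm of the crown, level within 0.16 rad (9 degrees), at rest (under 20 mm/s and 0.15 rad/s) and released (horizontal distance between logger and jar_blue_crown below 0.02 m and distance between logger and jar_blue_crown below 0.022 m and angle between logger's own z axis and vertical below 0.16 rad and contact force between logger and jar_blue above 0.8 N and linear speed of logger below 0.02 m/s and angular speed of logger below 0.15 rad/s); the robot touches nothing.
It fails at once if the blue-based jar is pushed or struck with more than 30 N (contact force between anything else and jar_blue above 30 N).
It fails at once if the red-based jar is touched (contact force between anything else and jar_red above 0.5 N).
It fails at once if the flask is moved more than 20 mm or tipped (distance of flask from where it was at the start of the episode above 0.02 m or angle between flask's own z axis and vertical above 0.25 rad).
It fails at once if the stand is moved more than 20 mm or tipped (distance of stand from where it was at the start of the episode above 0.02 m or angle between stand's own z axis and vertical above 0.25 rad).
It fails at once if the glass dish is moved more than 20 mm or tipped (distance of dish from where it was at the start of the episode above 0.02 m or angle between dish's own z axis and vertical above 0.25 rad).
It also fails if it takes over 51 s, if anything falls off the work surface, if the arm or the gripper's body presses on something with over 40 N, if the wrist force passes 120 N, or if a joint passes its speed limit or range.

### The arm

A 6-joint arm with a two-finger parallel gripper is mounted at the origin on the work surface. World frame = base frame: x ahead of the robot, y to its left, z up, the work surface at z = 0. Lengths are in m, angles in rad, forces in N, time in s.
With the tool pointing down it reaches from about 0.4 to 0.925 m from the base axis. Payload 12.5 kg.
Tool frame: the origin (TCP) lies midway between the tips of the shut fingers; the grasp point (between the pads) lies behind it (bot.pinch_z is the z of the grasp point in the tool frame, in m); z points along the fingers, y is the line along which they close (so a half turn about z gives the same grasp; the last joint's range is limited). The gripper opens to 95 mm and grips with 3 to 60 N. Pads are 20 mm wide; open, the fingers measure 119 mm over their backs; the gripper's body (75 mm by 180 mm) begins 59 mm behind the grasp point.
Start: joints at [1.059, 0.491, 1.559, -0, 1.092, -0.106], TCP at [0.247, 0.574, 0.186] pointing down, gripper open.
Joint ranges: [-3.1, 3.1], [-0.84, 2.19], [0.05, 2.79], [-1.13, 4.28], [0.06, 2.93], [-2.69, 2.69]. Speed limits (rad/s): [2.22, 2.22, 2.79, 3.14, 3.14, 3.14].

### API

Orientations are given as a unit quaternion [w, x, y, z].
In Python, from plant import status, optics, workorder, bot gives the robot as it stands.
- The arm moves only by the tool send_rows, never from a script. Its argument "rows" is a list of rows, each a list of 3 entries, a list of its own where there are three numbers: the shift along the tool's x, y, z in mm, then the turn, a rotation vector about the tool's x, y, z in rad, then the finger opening in mm, from 0 to 95.1. A call has 1 to 20 rows; each row is the pose to reach, as a shift and turn from the pose commanded when the call began, along the tool's axes at that moment; what a row does not reach only later rows make up. A row lasts 1/8 s, in which the tool goes at most 62.5 mm and 10.7 degrees, less where a joint would pass 70% of its speed; a pose out of reach is approached as far as the arm can. A call with a gripper value outside its range is refused whole. The fingers move at their own pace and stop on an object; "newtons" is the grip in N (left out, the last holds). Time passes only in rows, so rows that repeat a pose let the fingers close. It gives the time, the measured TCP pose, the force, the opening and the grip force at its end, in the units of the state.
- status.observe(): the state, without advancing time (a new reading comes with each control period).
- optics.camera(name): name is "scene" or "side" or "wrist"; returns (picture, depth): 384x512x3 uint8, blue, green, red; 384x512 float32, m along the optical axis (not along the pixel's ray), 0 where there is no reading.
- optics.get_calibration(name): a dict with "fov_y" (degrees; the focal length in pixels is half the picture's height over the tangent of half this angle, whatever the lens; pixels are square), "cx", "cy" (the principal point, pixels), "dist" ([k1, k2, p1, p2, k3] as OpenCV has them; the pictures are not rectified), "pose" (4x4, takes a point from camera to world coordinates); the wrist camera has in their place "hand_eye" (4x4, takes a point from camera to tool coordinates, whose origin is the TCP and whose axes are the flange's). Camera axes: x right, y down, z forward; pixel columns grow to the right and rows downward; lengths in m; the calibration is good to about 2 mm. A picture is of the moment at which its call begins: read the wrist's pose just before it. get_calibration takes no time and is no camera call.
- workorder.close_job(): hands the job in; it is judged then, once.
The state is a dict: "time": time; "joint_positions": joint angles; "joint_vel": joint speeds; "tau": joint torques, N m; "eef_pos": TCP position; "orientation": TCP orientation; "force": force on the tool from outside, world axes, zero at the start; "torque": the same for the moment, N m; "grip_width": finger opening in m; "finger_force": force on a finger pad.
Only numpy, scipy, OpenCV 4.12 (cv2) and the standard library are available. Lean on these libraries where they do the work, as an engineer would, in place of code of your own. Each camera call takes 0.05 s, during which the arm holds its last target. There are 200 camera calls.

## Working session

There is one attempt and no reset: what is moved stays moved. The work goes in short steps, Python scripts to look and compute and a tool call to move; the robot and the scene stay as the last step left them, time stands still between calls to the robot, and variables do not carry over. Pictures are saved under pics/ and viewed, at most 10 in all, crops included, and the job is handed in when it is done.

Besides the shell and the picture viewer there is one more tool, called after "Emit:" by a JSON object that holds its "method" and its "body". send_rows: Moves the arm, as the interface text tells. Its arguments: {"type":"object","properties":{"rows":{"type":"array","items":{"type":"array"}},"newtons":{"type":"number"}},"required":["rows"]}

```bash
mkdir -p pics; ls; cat > h.py <<'E'
import numpy as np, cv2
from plant import status, optics, workorder, bot
from scipy.spatial.transform import Rotation as R
def K(c):
    f=192/np.tan(np.radians(c["fov_y"])/2); return np.array([[f,0,c["cx"]],[0,f,c["cy"]],[0,0,1]])
def Rq(q): return R.from_quat([q[1],q[2],q[3],q[0]])
def tool(s):
    T=np.eye(4); T[:3,:3]=Rq(s["orientation"]).as_matrix(); T[:3,3]=s["eef_pos"]; return T
def cloud(name,d,T=None):
    c=optics.get_calibration(name); P=c["pose"] if T is None else T@np.array(c["hand_eye"])
    P=np.array(P)
    v,u=np.mgrid[0:384,0:512]
    n=cv2.undistortPoints(np.stack([u,v],-1).reshape(-1,1,2).astype(np.float64),K(c),np.array(c["dist"],float)).reshape(384,512,2)
    p=np.dstack([n[...,0]*d,n[...,1]*d,d])
    return p@P[:3,:3].T+P[:3,3]
E
python3 - <<'E'
from h import *
for n in ("scene","side"):
    p,d=optics.camera(n); cv2.imwrite(f"pics/{n}0.png",p); np.savez(f"{n}0.npz",p=p,d=d,w=cloud(n,d))
a=cv2.imread("pics/scene0.png");b=cv2.imread("pics/side0.png")
cv2.imwrite("pics/both0.png",cv2.resize(np.vstack([a,b]),None,fx=.78,fy=.78))
print(status.observe(),bot.pinch_z,np.array(optics.get_calibration("scene")["pose"]).round(3),np.array(optics.get_calibration("side")["pose"]).round(3),np.array(optics.get_calibration("wrist")["hand_eye"]).round(3))
E
```

```text
pics
{'time': 0.1, 'joint_positions': array([ 1.05938993e+00,  4.91488990e-01,  1.55938879e+00,  2.65646986e-07,
        1.09170474e+00, -1.05594897e-01]), 'joint_vel': array([ 0.00157928, -0.00141324, -0.00110576,  0.00212129,  0.00088577,
       -0.0008748 ]), 'tau': array([ 2.51222249e-03, -6.13625336e+01, -2.58611530e+01,  6.93741906e-02,
        4.70362196e-02, -3.51506958e-05]), 'eef_pos': array([0.24658348, 0.57403461, 0.1853265 ]), 'orientation': array([-1.50388696e-04,  2.01516350e-01,  9.79485026e-01, -4.71530472e-04]), 'force': array([-0.01408263, -0.04606996,  0.29764771]), 'torque': array([-0.03570907, -0.02791492,  0.01222381]), 'finger_force': 0.0, 'grip_width': 0.09486532158283738} -0.0188 [[-0.811  0.358 -0.464  1.021]
 [ 0.585  0.473 -0.659  0.644]
 [-0.017 -0.805 -0.593  0.725]
 [ 0.     0.     0.     1.   ]] [[ 0.753 -0.485  0.444  0.037]
 [-0.658 -0.55   0.515 -0.647]
 [-0.005 -0.68  -0.733  0.977]
 [ 0.     0.     0.     1.   ]] [[-0.    -0.961 -0.277  0.078]
 [ 1.    -0.    -0.001 -0.001]
 [ 0.001 -0.277  0.961 -0.198]
 [ 0.     0.     0.     1.   ]]
```

View pics/scene0.png

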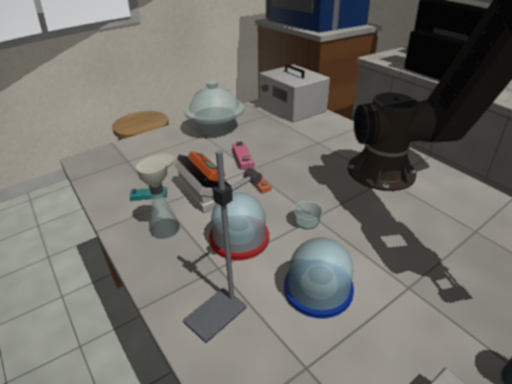

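View pics/side0.png

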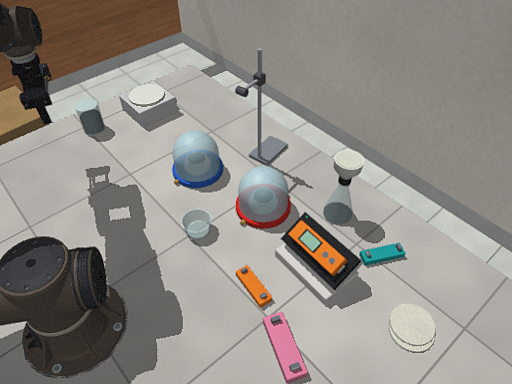

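The side view shows the docked logger at about (318,245), the blue jar at (197,160), the red jar at (264,197), the dish at (197,225), the stand rod at (260,100), and the flask at (343,190). A small loose orange decoy lies at (253,285). Next I'll measure them from depth.

```bash
python3 - <<'E'
from h import *
for n,box in (("side",(205,280,275,355)),("scene",(145,190,185,225))):
    z=np.load(n+"0.npz"); p,d,w=z["p"],z["d"],z["w"]; hsv=cv2.cvtColor(p,cv2.COLOR_BGR2HSV)
    h,s,v=[hsv[...,i].astype(int) for i in range(3)]
    print(n, "bench z", np.median(w[..., 2][(abs(w[...,2])<.03)&(d>0)]))
    r0,r1,c0,c1=box; B=np.zeros(d.shape,bool);B[r0:r1,c0:c1]=1
    m=B&(h>4)&(h<22)&(s>150)&(v>100)&(d>0)
    # whole face top incl. display
    q=w[m]; print("orange",m.sum())
    q0=np.median(q,0); q=q[np.linalg.norm(q-q0,axis=1)<.12]
    for _ in range(4):
        c=q.mean(0);U,S,V=np.linalg.svd(q-c,full_matrices=False); nn=V[2]*np.sign(V[2][2]); r=(q-c)@nn
        q=q[abs(r)<max(.002,1.5*np.median(abs(r)))] if _<3 else q
    print("plane c",c.round(4),"n",nn.round(3),"long",V[0].round(3),"resid",r.std().round(4),len(q))
    hull=cv2.convexHull(np.c_[(q-c)@V[0],(q-c)@V[1]].astype(np.float32)); ra=cv2.minAreaRect(hull); print("rect",ra, "centre",c+V[0]*ra[0][0]+V[1]*ra[0][1])
    # bases
    for nm,mm in (("blue",(h>100)&(h<130)&(s>170)&(v>60)),("red",((h<4)|(h>174))&(s>150))):
        m=mm&(d>0)&(w[...,2]<.035)&(w[...,2]>-.01)&(w[...,0]>0.1)&(w[...,0]<1.2)
        q=w[m]; 
        if len(q)<20: print(nm,len(q)); continue
        t=q[abs(q[:,2]-.02)<.004][:,:2]
        for zz in (q[:,:2],):
            from scipy.optimize import least_squares
            # outer side: fit with r=.086
            o=q[(q[:,2]<.017)&(q[:,2]>.002)][:,:2]
            f=least_squares(lambda x:np.linalg.norm(o-x,axis=1)-.086,q[:,:2].mean(0)+[0,.0],loss="soft_l1",f_scale=.002)
            print(nm,len(q),len(o),"fit",f.x.round(4),np.median(abs(f.fun)).round(4),"top mean",t.mean(0).round(3),"zrange",np.percentile(q[:,2],[2,50,98]).round(3))
    # tall things
    for a,b in ((.1,.14),(.2,.23),(.3,.34),(.38,.42)):
        m=(d>0)&(w[...,2]>a)&(w[...,2]<b)&(w[...,0]>.2)&(w[...,0]<1.1)&(abs(w[...,1])<.9)
        H,xe,ye=np.histogram2d(w[m][:,0],w[m][:,1],bins=[np.arange(.2,1.1,.05),np.arange(-.9,.9,.05)])
        print(a,[(round(xe[i]+.025,3),round(ye[j]+.025,3),int(H[i,j])) for i,j in np.argwhere(H>15)])
E
```

```text
side bench z -0.00039469420189341964
orange 947
plane c [ 0.5593 -0.2865  0.112 ] n [-0.472  0.037  0.881] long [-0.042 -0.999  0.02 ] resid 0.001 489
rect ((-0.010561056435108185, -0.002177691087126732), (0.15702858567237854, 0.05250408872961998), 0.764974057674408) centre [ 0.56162958 -0.27603728  0.1128396 ]
blue 294 141 fit [0.5635 0.2535] 0.0017 top mean [0.536 0.207] zrange [0.006 0.017 0.022]
red 362 150 fit [ 0.6175 -0.0179] 0.0014 top mean [ 0.58  -0.053] zrange [0.006 0.017 0.022]
0.1 [(np.float64(0.375), np.float64(0.675), 92), (np.float64(0.375), np.float64(0.725), 55), (np.float64(0.425), np.float64(0.675), 77), (np.float64(0.425), np.float64(0.725), 58), (np.float64(0.475), np.float64(0.225), 29), (np.float64(0.475), np.float64(0.275), 22), (np.float64(0.525), np.float64(-0.325), 119), (np.float64(0.525), np.float64(-0.275), 84), (np.float64(0.525), np.float64(-0.225), 55), (np.float64(0.525), np.float64(-0.025), 35), (np.float64(0.525), np.float64(0.175), 69), (np.float64(0.525), np.float64(0.225), 269), (np.float64(0.525), np.float64(0.275), 106), (np.float64(0.575), 
[... 4216 characters left out ...]
at64(-0.675), 21), (np.float64(0.325), np.float64(-0.675), 50), (np.float64(0.725), np.float64(-0.175), 66), (np.float64(0.775), np.float64(-0.225), 89), (np.float64(0.775), np.float64(-0.175), 272), (np.float64(0.775), np.float64(-0.125), 62), (np.float64(0.775), np.float64(0.175), 58), (np.float64(0.825), np.float64(-0.175), 83)]
0.3 [(np.float64(0.675), np.float64(0.125), 147), (np.float64(0.675), np.float64(0.175), 85), (np.float64(0.725), np.float64(0.125), 31), (np.float64(0.725), np.float64(0.175), 133), (np.float64(0.775), np.float64(0.125), 36), (np.float64(0.775), np.float64(0.175), 213)]
0.38 [(np.float64(0.725), np.float64(0.175), 17), (np.float64(0.775), np.float64(0.175), 106)]
```

```bash
cat >> h.py <<'E'
from scipy.spatial.transform import Slerp
def Rd(yaw):  # docked grasp orientation
    c,s=np.cos(yaw),np.sin(yaw); n=np.array([-.5*c,-.5*s,.866]); u=np.array([.866*c,.866*s,.5])
    return R.from_matrix(np.c_[np.cross(u,-n),u,-n]), n/np.linalg.norm(n)
def Rdown(a): # tool y along heading a, pointing down
    y=np.array([np.cos(a),np.sin(a),0]); z=np.array([0,0,-1.]); return R.from_matrix(np.c_[np.cross(y,z),y,z])
def plan(wps,step=.05,ang=9,s=None):
    s=s or status.observe(); p0=np.array(s["eef_pos"]);r0=Rq(s["orientation"]); p,r=p0,r0; out=[]
    for (q,rr,g) in wps:
        q=np.array(q); n=int(max(1,np.ceil(np.linalg.norm(q-p)/step),np.ceil(np.degrees((rr*r.inv()).magnitude())/ang)))
        sl=Slerp([0,1],R.concatenate([r,rr]))
        for i in range(1,n+1):
            a=i/n; out.append([[float(round(x*1000)) for x in r0.inv().apply(p+(q-p)*a-p0)],[float(x) for x in (r0.inv()*sl(a)).as_rotvec().round(3)],g])
        p,r=q,rr
    print(len(out)); print(str(out).replace(" ","").replace(".0,",",").replace(".0]","]")); return out
E
python3 - <<'E'
from h import *
F=np.array([.576,-.2765,.09]); r,n=Rd(-.042)
plan([((.3,.45,.34),Rdown(.9),95),((.5,.1,.36),Rdown(.3),95),(F+.15*n,r,95)],.058)
E
```

```text
18
[[[-25,-23,-39],[-0,0,0.066],95],[[-49,-47,-77],[-0,0,0.132],95],[[-74,-70,-116],[-0.001,0,0.199],95],[[-98,-93,-155],[-0.001,0,0.265],95],[[-144,-128,-157],[-0.001,0,0.351],95],[[-190,-162,-160],[-0.001,0,0.436],95],[[-236,-197,-163],[-0.001,0,0.522],95],[[-282,-232,-166],[-0.001,0,0.608],95],[[-328,-266,-169],[-0.001,0,0.694],95],[[-374,-301,-172],[-0.001,0,0.779],95],[[-420,-336,-174],[-0.001,0,0.865],95],[[-441,-385,-154],[-0.065,-0.044,0.912],95],[[-462,-434,-134],[-0.13,-0.088,0.959],95],[[-484,-482,-114],[-0.195,-0.133,1.004],95],[[-505,-531,-94],[-0.26,-0.178,1.049],95],[[-526,-580,-74],[-0.326,-0.223,1.093],95],[[-547,-629,-54],[-0.392,-0.269,1.136],95],[[-568,-678,-34],[-0.459,-0.315,1.178],95]]
```

Emit:
{"method": "send_rows", "body": {"rows": [[[-25,-23,-39],[0,0,0.066],95],[[-49,-47,-77],[0,0,0.132],95],[[-74,-70,-116],[-0.001,0,0.199],95],[[-98,-93,-155],[-0.001,0,0.265],95],[[-144,-128,-157],[-0.001,0,0.351],95],[[-190,-162,-160],[-0.001,0,0.436],95],[[-236,-197,-163],[-0.001,0,0.522],95],[[-282,-232,-166],[-0.001,0,0.608],95],[[-328,-266,-169],[-0.001,0,0.694],95],[[-374,-301,-172],[-0.001,0,0.779],95],[[-420,-336,-174],[-0.001,0,0.865],95],[[-441,-385,-154],[-0.065,-0.044,0.912],95],[[-462,-434,-134],[-0.13,-0.088,0.959],95],[[-484,-482,-114],[-0.195,-0.133,1.004],95],[[-505,-531,-94],[-0.26,-0.178,1.049],95],[[-526,-580,-74],[-0.326,-0.223,1.093],95],[[-547,-629,-54],[-0.392,-0.269,1.136],95],[[-568,-678,-34],[-0.459,-0.315,1.178],95],[[-568,-678,-34],[-0.459,-0.315,1.178],95],[[-568,-678,-34],[-0.459,-0.315,1.178],95]]}}

```text
time: 2.6
eef_pos: [0.5008, -0.2726, 0.2198]
orientation: [0.186, 0.697, 0.668, 0.18]
force: [-0.3, 0.5, -0.4]
grip_width: 0.0947
finger_force: 0.0
```

```bash
python3 - <<'E'
from h import *
s=status.observe(); T=tool(s); p,d=optics.camera("wrist"); w=cloud("wrist",d,T); cv2.imwrite("pics/w1.png",p)
F=np.array([.576,-.2765,.09]); r,n=Rd(-.042)
print(s["time"],s["eef_pos"],F+.15*n,(Rq(s["orientation"]).inv()*r).as_rotvec())
hsv=cv2.cvtColor(p,cv2.COLOR_BGR2HSV); h,sa,v=[hsv[...,i].astype(int) for i in range(3)]
m=(h>4)&(h<22)&(sa>150)&(v>100)&(d>0); q=w[m]; print(len(q))
q=q[np.linalg.norm(q-(F+.028*n),axis=1)<.1]
for _ in range(4):
    c=q.mean(0);U,S,V=np.linalg.svd(q-c,full_matrices=False); nn=V[2]*np.sign(V[2][2]); rr=(q-c)@nn
    if _<3:q=q[abs(rr)<max(.0015,1.5*np.median(abs(rr)))]
ra=cv2.minAreaRect(np.c_[(q-c)@V[0],(q-c)@V[1]].astype(np.float32))
ctr=c+V[0]*ra[0][0]+V[1]*ra[0][1]
print("n",nn.round(3),"long",V[0].round(3),ra,"ctr",ctr.round(4),"origin",(ctr-.028*nn).round(4),len(q))
E
```

```text
2.6 [ 0.50076312 -0.2726095   0.21975528] [ 0.50106449 -0.27335086  0.21990286] [-0.00041916 -0.00151446 -0.00097845]
8114
n [-0.483  0.021  0.876] long [0.071 0.997 0.015] ((-0.005761720240116119, -0.005559228360652924), (0.15793554484844208, 0.05131731182336807), 1.6929528713226318) ctr [ 0.562  -0.2755  0.113 ] origin [ 0.5755 -0.276   0.0885] 2877
```

View pics/w1.png

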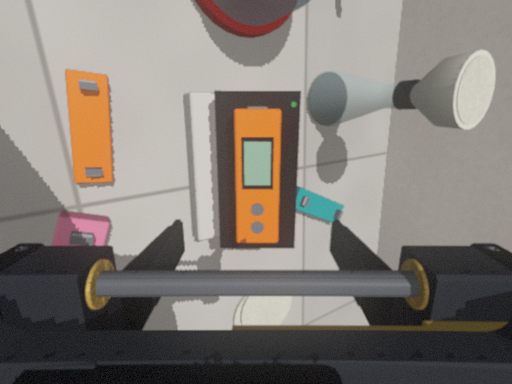

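The wrist view shows the logger upright at pixels x 235–280, y 108–243, aligned with the tool and midway between the fingers. Its origin agrees with the side camera, so I'll go in.

Emit:
{"method": "send_rows", "body": {"rows": [[[0,0,45],[0,0,0],95],[[0,0,85],[0,0,0],90],[[0,0,115],[0,0,0],80],[[0,0,130],[0,0,0],75],[[0,0,138],[0,0,0],75],[[0,0,143],[0,0,0],75],[[0,0,145],[0,0,0],75],[[0,0,145],[0,0,0],75]], "newtons": 45}}

```text
time: 3.65
eef_pos: [0.5735, -0.2758, 0.0948]
orientation: [0.187, 0.697, 0.668, 0.18]
force: [0.2, -0.4, -0.2]
grip_width: 0.075
finger_force: 0.0
```

Emit:
{"method": "send_rows", "body": {"rows": [[[0,0,0],[0,0,0],60],[[0,0,0],[0,0,0],52],[[0,0,0],[0,0,0],45],[[0,0,0],[0,0,0],40],[[0,0,0],[0,0,0],40],[[0,0,0],[0,0,0],40]], "newtons": 45}}

```text
time: 4.4
eef_pos: [0.5734, -0.2758, 0.0942]
orientation: [0.187, 0.697, 0.668, 0.18]
force: [0.3, 0.7, 1.3]
grip_width: 0.0401
finger_force: 0.0
```

```bash
python3 - <<'E'
from h import *
s=status.observe(); print(s["time"],s["grip_width"],s["finger_force"],s["force"],s["torque"])
p,d=optics.camera("wrist"); a,_=optics.camera("side")
cv2.imwrite("pics/c2.png",np.vstack([cv2.resize(p[60:384],(569,360)),cv2.resize(a[190:310,250:440],(380,240))[:, :].copy() if 0 else cv2.resize(a[190:310,240:430],(569,240))]))
E
```

```text
4.4 0.04014202947586006 0.0 [0.34578259 0.74486687 1.2527224 ] [-0.08817203  0.41023247 -0.01752538]
```

View pics/c2.png

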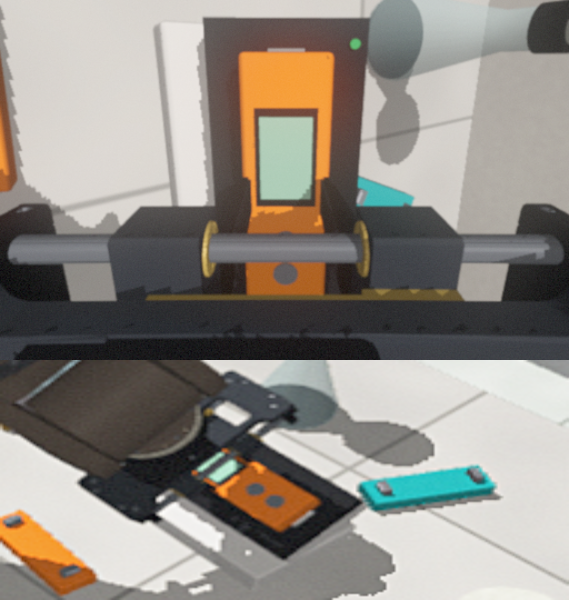

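```bash
python3 - <<'E'
from h import *
p,d=optics.camera("wrist"); w=cloud("wrist",d,np.eye(4))*1000
hsv=cv2.cvtColor(p,cv2.COLOR_BGR2HSV)
for r in (195,215,225,235,245,255,262):
    print(r,[(c,*w[r,c].round(0).astype(int),'o' if hsv[r,c,1]>150 and hsv[r,c,0]<22 else '.') for c in range(204,312,6)])
E
```

```text
195 [(204, np.int64(17), np.int64(-39), np.int64(5), '.'), (210, np.int64(17), np.int64(-35), np.int64(6), '.'), (216, np.int64(17), np.int64(-31), np.int64(6), '.'), (222, np.int64(25), np.int64(-23), np.int64(-22), 'o'), (228, np.int64(25), np.int64(-19), np.int64(-23), 'o'), (234, np.int64(25), np.int64(-15), np.int64(-23), '.'), (240, np.int64(25), np.int64(-11), np.int64(-24), '.'), (246, np.int64(25), np.int64(-7), np.int64(-23), '.'), (252, np.int64(25), np.int64(-3), np.int64(-23), '.'), (258, np.int64(25), np.int64(1), np.int64(-23), '.'), (264, np.int64(25), np.int64(4), np.int64(-23), '.'), (270, np.int64(25), np.int64(8), np.int64(-23), '.'), (276, np.int64(25), np.int64(12), np.int64(-24), '.'), (282, np.int64(26), np.int64(16), np.int64(-24), '.'), (288, np.int64(25), np.int64(20), np.int64(-23), 'o'), (294, np.int64(25), np.int64(24), np.int64(-21), 'o'), (300, np.int64(17), np.int64(32), np.int64(6), '.'), (306, np.int64(17), np.int64(36), np.int64(5), '.')]
215 [(204, np.int64(1), np.int64(-40), np.int64(5), '.'), (210, np.int64(1), np.int64(-36), np.int64(5), '.'), 
[... 5165 characters left out ...]
np.int64(-16), np.int64(-23), 'o'), (240, np.int64(-23), np.int64(-12), np.int64(-23), 'o'), (246, np.int64(-23), np.int64(-8), np.int64(-22), 'o'), (252, np.int64(-23), np.int64(-3), np.int64(-23), 'o'), (258, np.int64(-23), np.int64(1), np.int64(-23), 'o'), (264, np.int64(-23), np.int64(5), np.int64(-23), 'o'), (270, np.int64(-23), np.int64(9), np.int64(-23), 'o'), (276, np.int64(-23), np.int64(13), np.int64(-23), 'o'), (282, np.int64(-23), np.int64(17), np.int64(-22), 'o'), (288, np.int64(-23), np.int64(21), np.int64(-23), 'o'), (294, np.int64(0), np.int64(20), np.int64(-63), '.'), (300, np.int64(9), np.int64(20), np.int64(-78), '.'), (306, np.int64(11), np.int64(22), np.int64(-82), '.')]
```

The picture shows the fingers shut to 40 mm without gripping, and their tips look level with the logger's top. I'll back off and measure where the tips really end.

Emit:
{"method": "send_rows", "body": {"rows": [[[0,0,-15],[0,0,0],40],[[0,0,-40],[0,0,0],40],[[0,0,-60],[0,0,0],40],[[0,0,-60],[0,0,0],40]]}}

```text
time: 5.05
eef_pos: [0.5435, -0.2749, 0.1473]
orientation: [0.188, 0.697, 0.668, 0.18]
force: [-0.5, 0.7, -0.0]
grip_width: 0.0398
finger_force: 0.0
```

```bash
python3 - <<'E'
from h import *
s=status.observe(); print(s["time"],s["eef_pos"],s["grip_width"],s["force"])
p,d=optics.camera("wrist"); w=cloud("wrist",d,np.eye(4))*1000; np.savez("w3.npz",p=p,w=w)
a,_=optics.camera("side")
cv2.imwrite("pics/c3.png",np.vstack([cv2.resize(p[120:340,100:412],(780,550))]))
m=(abs(abs(w[...,1])-24)<6)&(abs(w[...,0])<14)&(w[...,2]<22)
for b in range(-70,25,5):
    k=m&(w[...,2]>=b)&(w[...,2]<b+5); v,u=np.nonzero(k)
    if len(v): print(b,len(v),"rows",v.min(),v.max(),"x",w[k][:,0].min().round(),w[k][:,0].max().round(),"y",np.abs(w[k][:,1]).min().round(),np.abs(w[k][:,1]).max().round())
E
```

```text
5.05 [ 0.5434576  -0.2749331   0.14732147] 0.03984406827985745 [-0.45374241  0.68293125 -0.04760022]
-70 235 rows 245 269 x -2.0 11.0 y 20.0 30.0
-65 214 rows 241 269 x -6.0 12.0 y 19.0 29.0
-60 205 rows 236 269 x -8.0 11.0 y 19.0 29.0
-55 184 rows 233 269 x -11.0 11.0 y 20.0 28.0
-50 174 rows 230 264 x -10.0 11.0 y 20.0 28.0
-45 147 rows 226 260 x -11.0 11.0 y 20.0 27.0
-40 119 rows 223 257 x -11.0 11.0 y 19.0 27.0
-35 105 rows 220 254 x -10.0 11.0 y 19.0 25.0
-30 39 rows 219 250 x -11.0 11.0 y 20.0 25.0
```

View pics/c3.png

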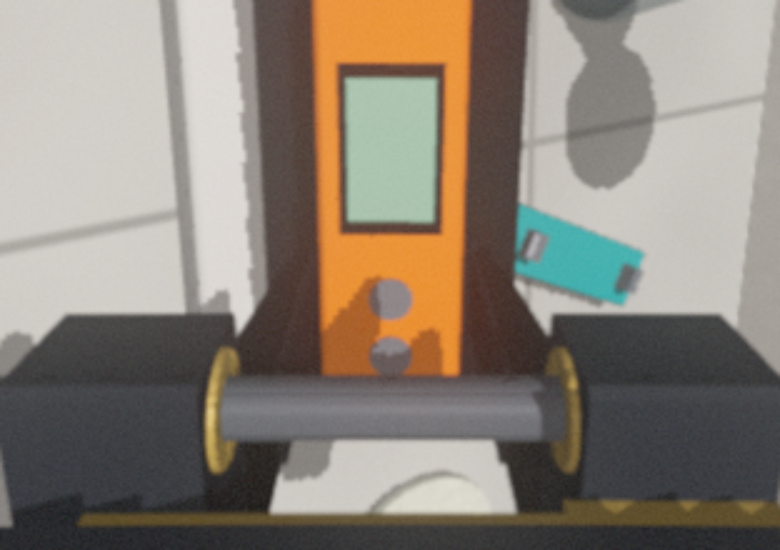

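The crop shows both finger tips ending just above the logger, near (320,250) and (465,250), with a tip z of about -27 mm in the tool frame. I'll open the fingers and see whether this depends on the opening.

Emit:
{"method": "send_rows", "body": {"rows": [[[0,0,0],[0,0,0],70],[[0,0,0],[0,0,0],70],[[0,0,0],[0,0,0],70],[[0,0,0],[0,0,0],70]]}}

```text
time: 5.65
eef_pos: [0.5435, -0.2745, 0.146]
orientation: [0.187, 0.697, 0.668, 0.18]
force: [-0.4, -0.7, 0.2]
grip_width: 0.0689
finger_force: 0.0
```

```bash
python3 - <<'E'
from h import *
s=status.observe(); print(s["time"],s["eef_pos"],s["grip_width"],s["force"])
p,d=optics.camera("wrist"); w=cloud("wrist",d,np.eye(4))*1000
m=(abs(abs(w[...,1])-39)<8)&(abs(w[...,0])<14)&(w[...,2]<22)
for b in range(-50,25,4):
    k=m&(w[...,2]>=b)&(w[...,2]<b+4); v,u=np.nonzero(k)
    if len(v): print(b,len(v),"rows",v.min(),v.max(),"x",w[k][:,0].min().round(),w[k][:,0].max().round(),"y",np.abs(w[k][:,1]).min().round(),np.abs(w[k][:,1]).max().round())
E
python3 -c "
from plant import bot
print([a for a in dir(bot) if a[0]!='_'])"
```

```text
5.65 [ 0.54348398 -0.27454645  0.14604577] 0.06891193755916404 [-0.38392992 -0.72023571  0.19719584]
-50 191 rows 230 266 x -11.0 12.0 y 34.0 42.0
-46 156 rows 227 263 x -11.0 12.0 y 34.0 42.0
-42 155 rows 225 260 x -11.0 11.0 y 34.0 42.0
-38 120 rows 222 255 x -11.0 11.0 y 34.0 39.0
-34 119 rows 220 253 x -11.0 11.0 y 34.0 39.0
-30 64 rows 219 250 x -11.0 11.0 y 34.0 39.0
['IKError', 'pinch_z']
```

The tips sit about 27 mm behind the reported TCP at any opening, so the fingers are effectively shorter than reported. I'll go correspondingly deeper and stop with the tips about 6 mm above the face.

Emit:
{"method": "send_rows", "body": {"rows": [[[0,0,30],[0,0,0],70],[[0,0,55],[0,0,0],70],[[0,0,70],[0,0,0],70],[[0,0,78],[0,0,0],70],[[0,0,82],[0,0,0],70],[[0,0,84],[0,0,0],70],[[0,0,86],[0,0,0],70],[[0,0,86],[0,0,0],70]]}}

```text
time: 6.7
eef_pos: [0.5865, -0.2764, 0.072]
orientation: [0.187, 0.697, 0.668, 0.18]
force: [-0.9, -0.1, 0.1]
grip_width: 0.0694
finger_force: 0.0
```

Emit:
{"method": "send_rows", "body": {"rows": [[[0,0,0],[0,0,0],60],[[0,0,0],[0,0,0],54],[[0,0,0],[0,0,0],48],[[0,0,0],[0,0,0],42],[[0,0,0],[0,0,0],42]], "newtons": 45}}

```text
time: 7.32
eef_pos: [0.5864, -0.2763, 0.0718]
orientation: [0.187, 0.697, 0.668, 0.18]
force: [-0.9, -0.5, 1.1]
grip_width: 0.0517
finger_force: 45.0
```

Emit:
{"method": "send_rows", "body": {"rows": [[[0,0,-4],[0,0,0],42],[[0,0,-8],[0,0,0],42],[[0,0,-12],[0,0,0],42],[[0,0,-18],[0,0,0],42],[[0,0,-26],[0,0,0],42],[[0,0,-45],[0,0,0],42],[[0,0,-75],[0,0,0],42],[[0,0,-110],[0,0,0],42],[[0,0,-150],[0,0,0],42],[[0,0,-180],[0,0,0],42],[[0,0,-180],[0,0,0],42]]}}

```text
time: 8.7
eef_pos: [0.4961, -0.2732, 0.2297]
orientation: [0.189, 0.697, 0.668, 0.179]
force: [-0.1, 0.2, -3.2]
grip_width: 0.0516
finger_force: 45.0
```

```bash
python3 - <<'E'
from h import *
s=status.observe(); print(s["time"],s["eef_pos"],s["grip_width"],s["finger_force"],s["force"])
p,d=optics.camera("wrist"); w=cloud("wrist",d,np.eye(4))*1000; cv2.imwrite("pics/w4.png",p)
hsv=cv2.cvtColor(p,cv2.COLOR_BGR2HSV); h,sa,v=[hsv[...,i].astype(int) for i in range(3)]
m=(h>4)&(h<22)&(sa>150)&(v>100)&(d>0)&(abs(w[...,1])<35)&(w[...,2]<-20)&(w[...,2]>-80); q=w[m]
for _ in range(4):
    c=q.mean(0);U,S,V=np.linalg.svd(q-c,full_matrices=False); nn=V[2]*-np.sign(V[2][2]); rr=(q-c)@nn
    if _<3:q=q[abs(rr)<max(1.,1.5*np.median(abs(rr)))]
print("top c",c,"n",nn.round(4),"x max",np.percentile(q[:,0],99.5),"y",np.percentile(q[q[:,0]>25][:,1],[1,99]),len(q))
a=q[q[:,0]>30]
for x0 in range(15,90,10):
    b=q[(abs(q[:,0]-x0)<5)]
    if len(b): print(x0,np.percentile(b[:,1],[1,99]).round(1),b[:,2].mean().round(1))
E
```

```text
8.7 [ 0.49605604 -0.27318281  0.22970084] 0.051589501409028835 44.99458909034729 [-0.08996384  0.18271192 -3.24856054]
top c [ 30.87183728  -0.25506571 -48.00650538] n [ 0.0037  0.0033 -1.    ] x max 78.43801438425825 y [-24.43438221  24.34746389] 8902
15 [-25.2  24.4] -48.0
25 [-24.7  24.7] -48.0
35 [-24.8  24.7] -47.9
45 [-24.6  24.8] -48.0
55 [-24.3  24.2] -47.9
65 [-24.2  24.2] -47.9
75 [-24.2  24. ] -47.8
```

View pics/w4.png

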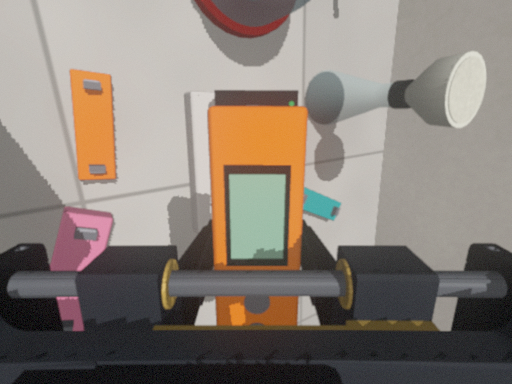

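The logger hangs in the fingers, flat in the tool frame, with its near end at image row 107 and the empty dock behind. I'll refine the blue crown, check the clamp clearance and plan the carry.

```bash
python3 - <<'E'
from h import *
from scipy.optimize import least_squares
for n in ("scene","side"):
    z=np.load(n+"0.npz"); d,w=z["d"],z["w"]; q=w[d>0]
    q=q[(np.linalg.norm(q[:,:2]-[.5625,.253],axis=1)<.08)&(q[:,2]>.085)&(q[:,2]<.16)]
    f=least_squares(lambda x:np.linalg.norm(q-x,axis=1)-.075,[.5625,.253,.075],loss="soft_l1",f_scale=.002); print(n,len(q),f.x.round(4),np.median(abs(f.fun)).round(4))
    q=w[(d>0)&(w[...,2]>.29)&(w[...,2]<.35)&(w[...,0]>.62)&(w[...,0]<.85)&(w[...,1]>.05)&(w[...,1]<.25)]
    k=np.linalg.norm(q[:,:2]-[.5625,.253],axis=1); print("clamp min dist",np.percentile(k,[1,5]).round(3),q[k.argmin()].round(3),"x,y 2%",np.percentile(q,2,axis=0).round(3),q[:,2].min())
s=status.observe(); r,n=Rd(-.042)
C=np.array([.5625,.253,.15])
R2=Rdown(.42); off=np.array([-.001,0,-.020])
P=C-R2.apply(off)
print("final TCP",P)
plan([((.47,-.2,.34),Rdown(-.2),42),((.5,.1,.36),Rdown(.2),42),(P+[0,0,.13],R2,42)],.05,8)
E
```

```text
scene 2639 [0.5624 0.2537 0.074 ] 0.0007
clamp min dist [0.141 0.146] [0.657 0.152 0.318] x,y 2% [0.663 0.128 0.296] 0.2903047813047369
side 1290 [0.5622 0.2526 0.0737] 0.0013
clamp min dist [0.142 0.148] [0.66  0.15  0.322] x,y 2% [0.659 0.122 0.298] 0.2900521172232925
final TCP [0.56209224 0.25391309 0.13      ]
15
[[[18,8,-28],[0.131,-0.01,0.038],42],[[36,15,-56],[0.262,-0.021,0.077],42],[[54,23,-84],[0.393,-0.031,0.115],42],[[72,31,-111],[0.524,-0.041,0.154],42],[[115,34,-113],[0.525,-0.026,0.098],42],[[158,38,-114],[0.525,-0.011,0.042],42],[[201,41,-115],[0.525,0.004,-0.014],42],[[244,45,-116],[0.525,0.019,-0.069],42],[[287,49,-118],[0.525,0.034,-0.125],42],[[330,52,-119],[0.524,0.049,-0.181],42],[[373,56,-120],[0.523,0.064,-0.237],42],[[412,55,-92],[0.521,0.078,-0.291],42],[[451,55,-63],[0.52,0.093,-0.344],42],[[490,54,-34],[0.518,0.107,-0.398],42],[[529,54,-6],[0.516,0.122,-0.452],42]]
```

```bash
python3 - <<'E'
from h import *
R2=Rdown(.42); P=np.array([.562,.254,.130])
plan([((.46,-.2,.32),Rdown(-.2),42),((.44,.12,.32),Rdown(.25),42),((.48,.23,.26),R2,42),(P+[0,0,.06],R2,42)],.053,9)
E
```

```text
17
[[[18,3,-25],[0.131,-0.01,0.038],42],[[36,6,-50],[0.262,-0.021,0.077],42],[[53,9,-74],[0.393,-0.031,0.115],42],[[71,12,-99],[0.524,-0.041,0.154],42],[[117,8,-102],[0.525,-0.024,0.091],42],[[162,4,-104],[0.525,-0.007,0.028],42],[[208,0,-106],[0.525,0.009,-0.035],42],[[253,-5,-109],[0.525,0.026,-0.097],42],[[299,-9,-111],[0.524,0.043,-0.16],42],[[345,-13,-114],[0.523,0.06,-0.223],42],[[390,-17,-116],[0.521,0.077,-0.286],42],[[427,-17,-93],[0.52,0.092,-0.341],42],[[465,-17,-70],[0.518,0.107,-0.396],42],[[502,-17,-46],[0.516,0.122,-0.452],42],[[511,-5,-13],[0.516,0.122,-0.452],42],[[520,7,21],[0.516,0.122,-0.452],42],[[529,18,55],[0.516,0.122,-0.452],42]]
```

Emit:
{"method": "send_rows", "body": {"rows": [[[18,3,-25],[0.131,-0.01,0.038],42],[[36,6,-50],[0.262,-0.021,0.077],42],[[53,9,-74],[0.393,-0.031,0.115],42],[[71,12,-99],[0.524,-0.041,0.154],42],[[117,8,-102],[0.525,-0.024,0.091],42],[[162,4,-104],[0.525,-0.007,0.028],42],[[208,0,-106],[0.525,0.009,-0.035],42],[[253,-5,-109],[0.525,0.026,-0.097],42],[[299,-9,-111],[0.524,0.043,-0.16],42],[[345,-13,-114],[0.523,0.06,-0.223],42],[[390,-17,-116],[0.521,0.077,-0.286],42],[[427,-17,-93],[0.52,0.092,-0.341],42],[[465,-17,-70],[0.518,0.107,-0.396],42],[[502,-17,-46],[0.516,0.122,-0.452],42],[[511,-5,-13],[0.516,0.122,-0.452],42],[[520,7,21],[0.516,0.122,-0.452],42],[[529,18,55],[0.516,0.122,-0.452],42],[[529,18,55],[0.516,0.122,-0.452],42],[[529,18,55],[0.516,0.122,-0.452],42]]}}

```text
time: 11.12
eef_pos: [0.5611, 0.2543, 0.1888]
orientation: [-0.002, 0.544, 0.839, -0.0]
force: [-0.1, 0.5, -2.5]
grip_width: 0.0516
finger_force: 45.0
```

```bash
cat > chk.py <<'E'
from h import *
import sys
s=status.observe(); T=tool(s); print(s["time"],s["eef_pos"].round(4),"z axis",T[:3,2].round(4),s["force"].round(2),s["grip_width"],s["finger_force"])
for n in ("scene","side","wrist"):
    p,d=optics.camera(n); w=cloud(n,d,T if n=="wrist" else None); cv2.imwrite(f"pics/{sys.argv[1]}_{n}.png",p)
    h,sa,v=[cv2.cvtColor(p,cv2.COLOR_BGR2HSV)[...,i].astype(int) for i in range(3)]
    m=(h>4)&(h<22)&(sa>150)&(v>80)&(d>0)&(np.linalg.norm(w[...,:2]-[.5625,.253],axis=2)<.1)&(w[...,2]>.1); q=w[m]
    if len(q)<30: print(n,len(q)); continue
    t=q[q[:,2]>np.percentile(q[:,2],97)-.009]; ra=cv2.minAreaRect((t[:,:2]*1000).astype(np.float32))
    A=np.c_[t[:,:2],np.ones(len(t))]; c=np.linalg.lstsq(A,t[:,2],rcond=None)[0]
    print(n,len(q),"rect",np.round(ra[0],1),np.round(ra[1],1),"top z",np.median(t[:,2]).round(4),"zmin",q[:,2].min().round(4),"slope",c[:2].round(3))
E
python3 chk.py a
```

```text
11.125 [0.5611 0.2543 0.1888] z axis [-0.0031  0.0015 -1.    ] [-0.09  0.51 -2.46] 0.051584304075985736 44.99450862407684
scene 999 rect [579. 270.] [101.3 162.2] top z 0.2364 zmin 0.2113 slope [0.046 0.022]
side 548 rect [552.8 237.6] [120.7 141.5] top z 0.2373 zmin 0.212 slope [-0.334 -0.18 ]
wrist 10476 rect [565.5 270.4] [ 75.4 132. ] top z 0.2369 zmin 0.2245 slope [-0.002 -0.01 ]
```

Emit:
{"method": "send_rows", "body": {"rows": [[[0,0,20],[0,0,0],42],[[0,0,38],[0,0,0],42],[[0,0,48],[0,0,0],42],[[0,0,53],[0,0,0],42],[[0,0,55],[0,0,0],42],[[0,0,55],[0,0,0],42],[[0,0,55],[0,0,0],42]]}}

```text
time: 12.15
eef_pos: [0.5618, 0.2542, 0.135]
orientation: [-0.001, 0.544, 0.839, 0.001]
force: [0.8, 0.2, -2.8]
grip_width: 0.0517
finger_force: 45.0
```

Emit:
{"method": "send_rows", "body": {"rows": [[[0,0,1],[0,0,0],42],[[0,0,2],[0,0,0],42],[[0,0,2],[0,0,0],42]]}}

```text
time: 12.52
eef_pos: [0.5615, 0.2542, 0.1325]
orientation: [-0.001, 0.544, 0.839, 0.0]
force: [-0.7, -0.3, -3.5]
grip_width: 0.0516
finger_force: 45.0
```

Emit:
{"method": "send_rows", "body": {"rows": [[[0,0,1],[0,0,0],42],[[0,0,1],[0,0,0],42]]}}

```text
time: 12.78
eef_pos: [0.5616, 0.2541, 0.1315]
orientation: [-0.001, 0.544, 0.839, 0.0]
force: [0.1, 0.0, -3.8]
grip_width: 0.0517
finger_force: 45.0
```

Emit:
{"method": "send_rows", "body": {"rows": [[[0,0,1],[0,0,0],42],[[0,0,1],[0,0,0],42]]}}

```text
time: 13.02
eef_pos: [0.5615, 0.2541, 0.1305]
orientation: [-0.001, 0.544, 0.839, 0.0]
force: [-0.2, 0.4, -3.2]
grip_width: 0.0519
finger_force: 45.0
```

Emit:
{"method": "send_rows", "body": {"rows": [[[0,0,1],[0,0,0],42],[[0,0,1],[0,0,0],42]]}}

```text
time: 13.28
eef_pos: [0.5615, 0.2542, 0.1295]
orientation: [-0.001, 0.544, 0.839, 0.0]
force: [0.4, 0.7, -3.4]
grip_width: 0.0515
finger_force: 45.0
```

Emit:
{"method": "send_rows", "body": {"rows": [[[0,0,0.7],[0,0,0],42],[[0,0,0.7],[0,0,0],42]]}}

```text
time: 13.52
eef_pos: [0.5616, 0.2542, 0.129]
orientation: [-0.001, 0.544, 0.839, 0.0]
force: [0.4, 0.5, -2.3]
grip_width: 0.0517
finger_force: 45.0
```

Emit:
{"method": "send_rows", "body": {"rows": [[[0,0,0.7],[0,0,0],42],[[0,0,0.7],[0,0,0],42]]}}

```text
time: 13.78
eef_pos: [0.5617, 0.2542, 0.1288]
orientation: [-0.001, 0.544, 0.839, 0.001]
force: [-2.1, -1.1, 4.8]
grip_width: 0.0515
finger_force: 45.0
```

Contact: the force on the tool rose by about 8 N. I'll ease off slightly, lower the grip and then open in small steps.

Emit:
{"method": "send_rows", "body": {"rows": [[[0,0,-0.5],[0,0,0],42],[[0,0,-0.5],[0,0,0],42]], "newtons": 15}}

```text
time: 14.02
eef_pos: [0.5617, 0.2542, 0.1288]
orientation: [-0.001, 0.544, 0.839, 0.0]
force: [-0.9, 0.4, 3.5]
grip_width: 0.052
finger_force: 15.0
```

Emit:
{"method": "send_rows", "body": {"rows": [[[0,0,0],[0,0,0],42],[[0,0,0],[0,0,0],42],[[0,0,0],[0,0,0],42],[[0,0,0],[0,0,0],42]], "newtons": 3}}

```text
time: 14.52
eef_pos: [0.5617, 0.2542, 0.1288]
orientation: [-0.001, 0.544, 0.839, 0.0]
force: [0.1, 0.4, 4.5]
grip_width: 0.052
finger_force: 3.0
```

Emit:
{"method": "send_rows", "body": {"rows": [[[0,0,0],[0,0,0],52],[[0,0,0],[0,0,0],52.4],[[0,0,0],[0,0,0],52.8],[[0,0,0],[0,0,0],53.2],[[0,0,0],[0,0,0],53.6],[[0,0,0],[0,0,0],54],[[0,0,0],[0,0,0],54.5],[[0,0,0],[0,0,0],55],[[0,0,0],[0,0,0],56],[[0,0,0],[0,0,0],56],[[0,0,0],[0,0,0],56],[[0,0,0],[0,0,0],56]]}}

```text
time: 16.02
eef_pos: [0.5616, 0.2542, 0.1287]
orientation: [-0.001, 0.544, 0.839, 0.0]
force: [0.2, 1.0, 0.6]
grip_width: 0.0562
finger_force: 0.0
```

```bash
python3 chk.py b; python3 - <<'E'
import cv2,numpy as np
a=cv2.imread("pics/b_scene.png")[190:330,250:400];b=cv2.imread("pics/b_side.png")[90:230,120:270]
cv2.imwrite("pics/b2.png",np.hstack([cv2.resize(x,(395,395),interpolation=2) for x in(a,b)]))
E
```

```text
16.025 [0.5616 0.2542 0.1287] z axis [-0.0013  0.0016 -1.    ] [0.18 1.01 0.59] 0.056177605465627965 0.0
scene 806 rect [588.9 268.3] [105.3 157. ] top z 0.1763 zmin 0.1521 slope [0.094 0.064]
side 488 rect [492.9 218. ] [22.9 68.4] top z 0.237 zmin 0.1523 slope [0.176 0.028]
wrist 10439 rect [566.  270.7] [ 80.  131.7] top z 0.1768 zmin 0.1615 slope [ 0.008 -0.016]
```

View pics/b2.png

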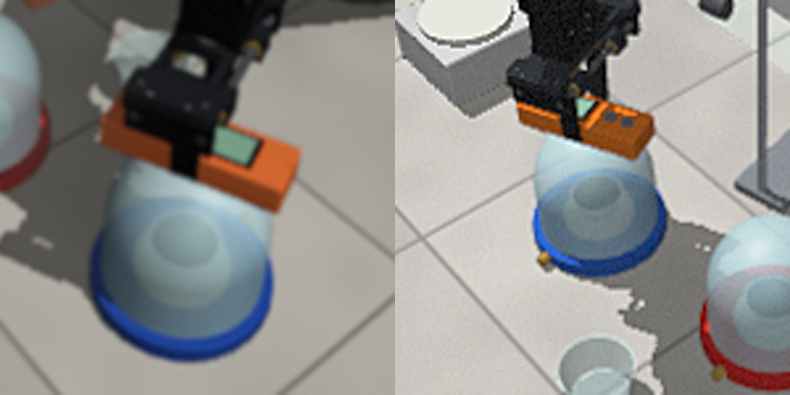

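The pictures show the logger on the blue jar's dome, level (slope about 1°), with the fingers open beside it. I'll open a bit more and lift straight up, slowly at first.

Emit:
{"method": "send_rows", "body": {"rows": [[[0,0,0],[0,0,0],60],[[0,0,0],[0,0,0],66],[[0,0,0],[0,0,0],66],[[0,0,0],[0,0,0],66],[[0,0,-4],[0,0,0],66],[[0,0,-10],[0,0,0],66],[[0,0,-20],[0,0,0],66],[[0,0,-35],[0,0,0],66],[[0,0,-60],[0,0,0],66],[[0,0,-90],[0,0,0],66],[[0,0,-100],[0,0,0],66],[[0,0,-100],[0,0,0],66]]}}

```text
time: 17.68
eef_pos: [0.5618, 0.254, 0.2292]
orientation: [-0.001, 0.544, 0.839, 0.001]
force: [-0.3, 0.2, 0.2]
grip_width: 0.0658
finger_force: 0.0
```

```bash
python3 chk.py c
```

```text
17.675 [0.5618 0.254  0.2292] z axis [-3.0e-04  1.9e-03 -1.0e+00] [-0.32  0.16  0.19] 0.06580215744263612 0.0
scene 1268 rect [563.4 255.8] [ 51.9 155.5] top z 0.1769 zmin 0.1536 slope [-0.033 -0.021]
side 636 rect [565.4 254.4] [ 67.2 161.6] top z 0.1764 zmin 0.1516 slope [0.24  0.091]
wrist 5757 rect [569.2 260.8] [ 88.2 152. ] top z 0.1784 zmin 0.1755 slope [0.031 0.012]
```

View pics/c_wrist.png

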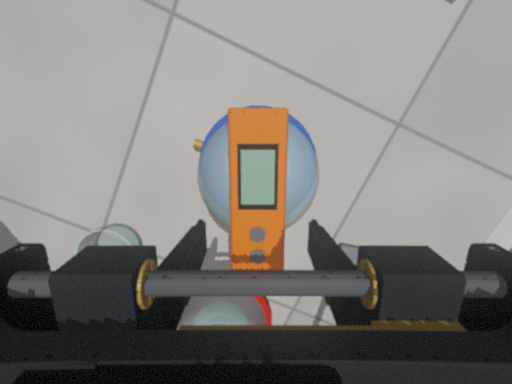

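The wrist view shows the logger free and balanced across the blue jar at (258,185), centred on the dome. I'll let it settle and then check the stability.

Emit:
{"method": "send_rows", "body": {"rows": [[[0,0,-110],[0,0,0],66],[[0,0,-110],[0,0,0],66],[[0,0,-110],[0,0,0],66],[[0,0,-110],[0,0,0],66],[[0,0,-110],[0,0,0],66],[[0,0,-110],[0,0,0],66],[[0,0,-110],[0,0,0],66],[[0,0,-110],[0,0,0],66],[[0,0,-110],[0,0,0],66],[[0,0,-110],[0,0,0],66],[[0,0,-110],[0,0,0],66],[[0,0,-110],[0,0,0],66],[[0,0,-110],[0,0,0],66],[[0,0,-110],[0,0,0],66],[[0,0,-110],[0,0,0],66],[[0,0,-110],[0,0,0],66],[[0,0,-110],[0,0,0],66],[[0,0,-110],[0,0,0],66],[[0,0,-110],[0,0,0],66],[[0,0,-110],[0,0,0],66]]}}

```text
time: 20.32
eef_pos: [0.5619, 0.2538, 0.3387]
orientation: [-0.001, 0.544, 0.839, 0.0]
force: [-0.6, -0.6, 0.7]
grip_width: 0.0662
finger_force: 0.0
```

```bash
for i in d e f g; do python3 chk.py $i | grep -E "wrist|^[0-9]|scene"; done
```

```text
20.325 [0.5619 0.2538 0.3387] z axis [-0.0014  0.0016 -1.    ] [-0.58 -0.58  0.67] 0.06616266586586966 0.0
scene 1278 rect [563.6 255.2] [ 52.6 157.3] top z 0.1769 zmin 0.1528 slope [-0.035 -0.021]
wrist 3044 rect [570.2 259.7] [ 86.8 157.9] top z 0.1771 zmin 0.1739 slope [0.167 0.094]
20.475 [0.5619 0.2538 0.3387] z axis [-0.0013  0.0016 -1.    ] [ 0.63 -0.28 -0.2 ] 0.0657097315648243 0.0
scene 1280 rect [558.1 252.7] [ 65.  157.5] top z 0.1769 zmin 0.153 slope [-0.085 -0.039]
wrist 3036 rect [570.5 260.1] [ 87.2 158.3] top z 0.1771 zmin 0.1741 slope [0.169 0.093]
20.625 [0.5619 0.2538 0.3387] z axis [-0.0014  0.0016 -1.    ] [ 0.57 -0.18 -1.45] 0.0660929359366303 0.0
scene 1276 rect [563.3 255. ] [ 52.8 157.8] top z 0.1769 zmin 0.1532 slope [-0.032 -0.021]
wrist 3056 rect [570.1 258. ] [ 87.2 157.3] top z 0.1771 zmin 0.173 slope [0.252 0.135]
20.775 [0.5619 0.2538 0.3387] z axis [-0.0014  0.0016 -1.    ] [ 0.67 -0.87 -0.72] 0.06612126672288623 0.0
scene 1274 rect [563.5 254.9] [ 52.9 157.9] top z 0.1769 zmin 0.1518 slope [-0.036 -0.022]
wrist 3034 rect [570.  258.1] [ 88.6 157.4] top z 0.177 zmin 0.1741 slope [0.183 0.099]
```

```bash
python3 -c "
from plant import workorder
print(workorder.close_job())"
```

```text
the job is handed in; nothing more can be done
None
```

The logger is out of the dock and balanced on the blue-based jar, about 2–3 mm from the crown and 2–3° off level, steady and released; I handed the job in at about 21 s, but the hand-in call gave no verdict.

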